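Roll the rolling pin into its rest

TASK

Park the rolling pin: roll it along the bench by pushing gently on its long side with the fingertips or the outside of the fingers, up the near ramp of the low wooden rest and down into the V-shaped trough, so that it lies still along the bottom of the trough with both of its ends sticking out past the ends of the rest. Do not grip it, lift it or carry it, and leave the jar, the beaker and the chocolate mould where they stand.

Things in the scene. Friction and masses are not known exactly. Their poses are not given: they have to be found in the camera images.
- pin: plain pale-wood rolling pin, smooth, no handles: loose cylinder, 44 mm diameter, 220 mm long, about 0.26 kg. Origin: its middle, on its axis, 22 mm above the bench. x runs along the pin, at the start nearly along the trough (within 4 degrees); y and z turn as it rolls. It lies left or right of the middle, the rest on the other side. It rolls straight across its axis, hard to steer; let go, it coasts several cm.
- rest: low brown wooden rest fixed on the bench, 110 mm long (x), 154 mm wide (y), alike on both sides: a 15 degree ramp, 52 mm long, up to a 4 mm flat crest 14 mm high, then a V trough sunk between the crests (42 mm apart). Origin: at bench height under the middle of the trough; z up; x runs along the trough, within 6 degrees of world x.
- jar: bystander: closed amber glass jar, 70 mm in diameter, 100 mm tall, loose; origin at the centre of its foot
- beaker: bystander: open steel beaker, 70 mm in diameter, 80 mm tall, loose; origin at the centre of its foot
- mould: bystander: aluminium chocolate mould shaped like a round bud, 72 mm at its widest, 80 mm tall, loose; origin at the centre of its foot
- trough (a point): fixed point of the rest: middle of the trough's bottom line, 2 mm above the bench, straight above the rest's origin, same axes. The trough's faces rise from here at 30 degrees to either side (y) and it is open at both ends (x). A seated pin's axis lies 25 mm above this point (27 mm above the bench); on a crest it is 36 mm above the bench.
There are look-alikes about, which are no part of the job. Of the things that look like the pin, take the one that is farthest to the robot's right at the start.

How it is judged:
By the outcome, as a careful person would: the job done as asked, in the order asked, and still so for the second after the job is handed in, with the robot touching nothing.
It also fails if it takes over 45 s, if anything falls off the work surface, if the arm or the gripper's body presses on something with over 40 N, if the wrist force passes 120 N, or if a joint passes its speed limit or range.

ROBOT

A 6-joint arm with a two-finger parallel gripper is mounted at the origin on the work surface. World frame = base frame: x ahead of the robot, y to its left, z up, the work surface at z = 0. Lengths are in m, angles in rad, forces in N, time in s.
With the tool pointing down it reaches from about 0.35 to 0.775 m from the base axis. Payload 7.3 kg.
Tool frame: the origin (TCP) lies on the centre line of the jaws, within the pads' length; the fingertips stand 11 mm ahead of it and the grasp point (between the pads) lies 8 mm behind it; y points along the fingers, z is the direction in which the jaws open and shut, and the axes are right-handed (so a half turn about y gives the same grasp; the last joint's range is limited). The gripper opens to 92 mm and grips with 3 to 60 N. Pads are 19 mm wide; open, the fingers measure 130 mm over their backs; the gripper's body (75 mm by 190 mm) begins 47 mm behind the grasp point.
Start: joints at [1.011, 0.342, 1.524, -0, 1.275, -0.146], TCP at [0.211, 0.481, 0.238] pointing down, gripper open.
Joint ranges: [-2.53, 2.53], [-0.77, 2.02], [0.04, 2.7], [-1, 4.14], [0.28, 2.66], [-3.11, 3.11]. Speed limits (rad/s): [2.57, 2.57, 3.14, 3.14, 3.14, 3.14].

INTERFACE

Orientations are given as [roll, pitch, yaw] about the fixed x, y, z axes, in that order (R = Rz(yaw) Ry(pitch) Rx(roll)).
In Python, from cell import robot, cams gives the robot as it stands.
- The arm moves only by the tool apply_moves, never from a script. Its argument "plan" is a list of rows, each a list of 7 numbers: the shift along the tool's x, y, z in m, then the turn, a rotation vector about the tool's x, y, z in degrees, then the gripper command: -1 is fully open, 1 is shut, values between are in proportion. A call has exactly 5 rows; each row is the pose to reach, as a shift and turn from the pose commanded when the call began, along the tool's axes at that moment; what a row does not reach only later rows make up. A row lasts 1/8 s, in which the tool goes at most 62.5 mm and 10.7 degrees, less where a joint would pass 70% of its speed; a pose out of reach is approached as far as the arm can. A call with a gripper value outside its range is refused whole. The fingers move at their own pace and stop on an object; "squeeze" is the grip in N (left out, the last holds). Time passes only in rows, so rows that repeat a pose let the fingers close, or fill a call up. It gives the time, the measured TCP pose, the force and the opening at its end, in the units of the state.
- robot.observe(): the state, without advancing time (a new reading comes with each control period).
- cams.read_camera(name): name is "scene" or "top" or "wrist"; returns the picture (400x640x3 uint8, blue, green, red); there is no depth.
- cams.calibration(name): a dict with "fx", "fy", "cx", "cy" (pixels), "dist" ([k1, k2, p1, p2, k3] as OpenCV has them; the pictures are not rectified), "extrinsics" (4x4, takes a point from world to camera coordinates); the wrist camera has in their place "T_tool_cam" (4x4, takes a point from camera to tool coordinates, whose origin is the TCP and whose axes are the tool frame's). Camera axes: x right, y up, looking along -z (the intrinsics and any distortion apply to the point x, -y, -z); pixel columns grow to the right and rows downward; lengths in m; the calibration is good to about 2 mm. A picture is of the moment at which its call begins: read the wrist's pose just before it. calibration takes no time and is no camera call.
- robot.hand_in(): hands the job in, once; it reports no verdict.
The state is a dict: "time": time; "qpos": joint angles; "qvel": joint speeds; "joint_efforts": joint torques, N m; "tool_pos": TCP position; "tool_rot": TCP orientation; "contact_force": force on the tool from outside, world axes, zero at the start; "torque": the same for the moment, N m; "opening": finger opening in m.
Only numpy, scipy, OpenCV 4.12 (cv2) and the standard library are available. Lean on these libraries where they do the work, as an engineer would, in place of code of your own. Each camera call takes 0.05 s, during which the arm holds its last target. There are 200 camera calls.

## Working session

There is one attempt and no reset: what is moved stays moved. The work goes in short steps, Python scripts to look and compute and a tool call to move; the robot and the scene stay as the last step left them, time stands still between calls to the robot, and variables do not carry over. Pictures are saved under pics/ and viewed, about 8 in all and at most 12, crops included, and the job is handed in when it is done.

Besides the shell and the picture viewer there is one more tool, called after "Emit:" in YAML: its name, and indented under it one key for each argument. apply_moves: Moves the arm, as the interface text tells. Its arguments: {"type":"object","properties":{"plan":{"type":"array","items":{"type":"array","items":{"type":"number"}}},"squeeze":{"type":"number"}},"required":["plan"]}

```bash
mkdir -p pics; ls
python3 - <<'E'
from cell import robot, cams
import cv2
s=robot.observe(); print(s)
for n in ("scene","top"):
    c=cams.calibration(n); print(n,c)
    cv2.imwrite(f"pics/{n}0.png",cams.read_camera(n))
print(cams.calibration("wrist"))
E
```

```text
pics
{'time': 0.0, 'qpos': array([ 1.01099225e+00,  3.42755010e-01,  1.52502208e+00, -1.58350084e-05,
        1.27540028e+00, -1.45964167e-01]), 'qvel': array([ 0.00088372, -0.00093247,  0.00083274, -0.00011639, -0.00025565,
        0.00226459]), 'joint_efforts': array([ 6.95552262e-04, -4.31241846e+01, -2.44218099e+01,  7.20028114e-02,
        5.58709516e-02, -1.23802511e-04]), 'tool_pos': array([0.21087257, 0.48035867, 0.23702643]), 'tool_rot': array([-1.57236639e+00,  2.15510507e-04, -4.13835455e-01]), 'contact_force': array([ 0.52974288, -1.00376403, -0.51273722]), 'torque': array([-0.0280148 ,  0.03132674,  0.00942868]), 'opening': 0.09193785949180643}
scene {'fx': 504.8540323008795, 'fy': 504.8540323008795, 'cx': 325.9300774500896, 'cy': 195.20808738069485, 'dist': array([0.02985349, 0.        , 0.        , 0.        , 0.        ]), 'extrinsics': array([[ 0.45894455,  0.88837181, -0.01286163, -0.21628806],
       [-0.75179448,  0.39602004,  0.52723162,  0.37530171],
       [ 0.47347118, -0.23230077,  0.84962427, -1.55882418],
       [ 0.        ,  0.        ,  0.        ,  1.  
[... 298 characters left out ...]
00649505,  0.08652242, -0.54221454],
       [-0.08650529,  0.00287432,  0.99624725, -1.07931831],
       [ 0.        ,  0.        ,  0.        ,  1.        ]])}
{'fx': 275.8442506509494, 'fy': 275.8442506509494, 'cx': 321.8400927304392, 'cy': 206.14758554706705, 'dist': array([-0.04883158,  0.        ,  0.        ,  0.        ,  0.        ]), 'T_tool_cam': array([[ 3.16621466e-04, -9.56205915e-01, -2.92694633e-01,
        -7.94212438e-02],
       [-8.43618733e-04,  2.92694288e-01, -9.56205701e-01,
        -1.45900037e-01],
       [ 9.99999594e-01,  5.49677926e-04, -7.13999928e-04,
         1.00080728e-03],
       [ 0.00000000e+00,  0.00000000e+00,  0.00000000e+00,
         1.00000000e+00]])}
```

View pics/top0.png

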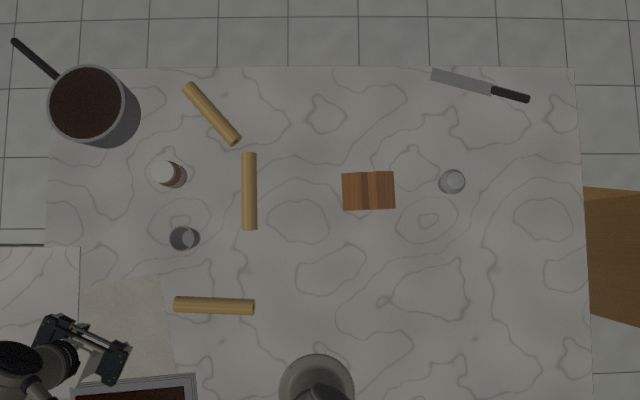

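View pics/scene0.png

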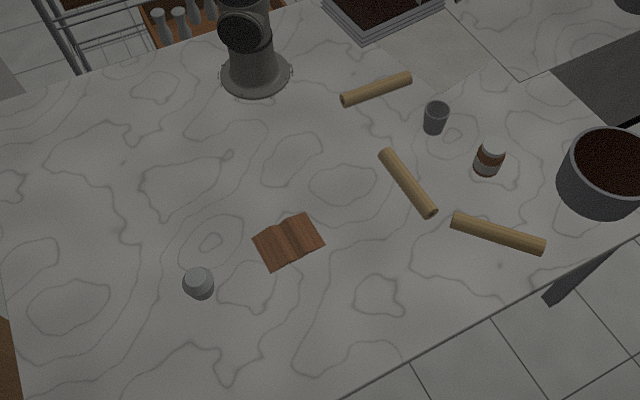

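The top view has image right = robot's right (−y) and up = +x. The target is the upright pin at (249,191), whose centre is further right than the look-alikes at (211,113) and (214,305). The rest is at (369,190), the jar at (170,174), the beaker at (184,237) and the mould at (452,181). So I push toward −y. Next I measure both.

```bash
cat > h.py <<'E'
import numpy as np, cv2
from cell import robot, cams
def ray(n,uv,z):
    c=cams.calibration(n); K=np.array([[c['fx'],0,c['cx']],[0,c['fy'],c['cy']],[0,0,1]])
    p=cv2.undistortPoints(np.float64(uv).reshape(-1,1,2),K,c['dist']).reshape(-1,2)
    E=c['extrinsics']; R,t=E[:3,:3],E[:3,3]
    d=np.c_[p[:,0],-p[:,1],-np.ones(len(p))]@R; o=-R.T@t
    return o+d*((z-o[2])/d[:,2])[:,None]
def axis(img,box,z,lo=60):
    x0,y0,x1,y1=box; hsv=cv2.cvtColor(img,cv2.COLOR_BGR2HSV)
    m=(hsv[...,1]>lo)[y0:y1,x0:x1].astype(np.uint8)
    n,l,s,_=cv2.connectedComponentsWithStats(m); k=1+np.argmax(s[1:,4])
    v,u=np.nonzero(l==k); P=ray('top',np.c_[u+x0,v+y0],z)[:,:2]
    r=cv2.minAreaRect(P.astype(np.float32)*1000); b=cv2.boxPoints(r)
    e=b[1]-b[0],b[2]-b[1]; 
    print('n',s[k,4],'centre',np.round(r[0],1),[(round(float(np.hypot(*q)),1),round(float(np.degrees(np.arctan2(q[1],q[0]))),1)) for q in e])
    return r
E
python3 - <<'E'
from h import *
im=cv2.imread('pics/top0.png')
print('pin');axis(im,(235,146,265,240),.022)
print('rest');axis(im,(330,160,405,220),.007)
for n,uv,z in(('jar',(163,172),.1),('beaker',(181,238),.08),('mould',(452,180),.08)): print(n,ray('top',[uv],z))
sc=cams.calibration('scene')
E
```

```text
pin
n 1177 centre [569.7 189.3] [(43.2, -89.4), (222.1, 0.6)]
rest
n 2004 centre [ 569.  -154.1] [(152.7, -87.8), (111.0, 2.2)]
jar [[0.61159375 0.40623032 0.1       ]]
beaker [[0.43514792 0.36035911 0.08      ]]
mould [[ 0.58764596 -0.37459123  0.08      ]]
```

Sizes match what was given (43×222 and 153×111 mm). The pin is at (0.570, 0.189) at 0.6° and the rest at (0.569, −0.154) at 2.2°, so x is already aligned. I'll go behind the pin with the open jaws along its axis.

Emit:
apply_moves:
  plan:
    - [0.055,0,-0.008,0,10,0,-1]
    - [0.11,0,-0.016,0,20,0,-1]
    - [0.165,0,-0.023,0,30,0,-1]
    - [0.22,0,-0.03,0,40,0,-1]
    - [0.275,0,-0.038,0,50,0,-1]

```text
time: 0.72
tool_pos: [0.4488, 0.3342, 0.2374]
tool_rot: [-1.571, 0.0, -1.292]
contact_force: [0.4, -0.1, 0.1]
opening: 0.0918
```

```bash
cat >> h.py <<'E'
from scipy.spatial.transform import Rotation as Ro
def togo(p,yaw):
    s=robot.observe(); R=Ro.from_euler('xyz',s['tool_rot']); T=Ro.from_euler('xyz',[-np.pi/2,0,np.radians(yaw)])
    print('t',s['time'],'pos',s['tool_pos'].round(4),np.degrees(s['tool_rot']).round(1),'F',s['contact_force'].round(1))
    print('shift',R.inv().apply(np.array(p)-s['tool_pos']).round(4),'turn',np.degrees((R.inv()*T).as_rotvec()).round(1))
E
python3 -c "
from h import *
togo([.566,.262,.12],-88)"
```

```text
t 0.725 pos [0.4488 0.3342 0.2374] [-90.   0. -74.] F [ 0.4 -0.1  0.1]
shift [0.1016 0.1173 0.0929] turn [ 0. 14.  0.]
```

Emit:
apply_moves:
  plan:
    - [0.034,0,0.031,0,5,0,-1]
    - [0.068,0,0.062,0,10,0,-1]
    - [0.102,0.02,0.093,0,14,0,-1]
    - [0.102,0.07,0.093,0,14,0,-1]
    - [0.102,0.12,0.093,0,14,0,-1]

```text
time: 1.35
tool_pos: [0.5658, 0.2627, 0.1159]
tool_rot: [-1.571, 0.0, -1.532]
contact_force: [1.0, 0.5, -1.3]
opening: 0.0916
```

```bash
python3 -c "
from h import *
togo([.568,.262,.028],-88)
cv2.imwrite('pics/w1.png',cams.read_camera('wrist'))"
```

```text
t 1.35 pos [0.5658 0.2627 0.1159] [-90.    0.  -87.8] F [ 1.   0.5 -1.3]
shift [0.0008 0.0879 0.0022] turn [ 0.   0.2 -0. ]
```

View pics/w1.png

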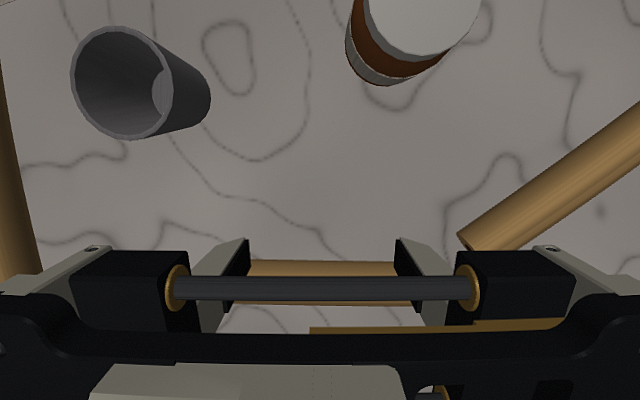

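The wrist view looks back toward +y. The pin strip shows between the fingers at (320,280), and the jar at (415,35) and beaker at (130,85) are clear. A look-alike's end at (470,235) lies beyond the fingers. I descend now.

Emit:
apply_moves:
  plan:
    - [0,0.04,0.001,0,0,0,-1]
    - [0,0.075,0.002,0,0,0,-1]
    - [0,0.088,0.002,0,0,0,-1]
    - [0.012,0.088,0.002,0,0,0,-1]
    - [0.024,0.088,0.002,0,0,0,-1]

```text
time: 2.02
tool_pos: [0.5694, 0.2391, 0.0314]
tool_rot: [-1.568, 0.0, -1.531]
contact_force: [-0.1, -0.4, 0.2]
opening: 0.0919
```

Emit:
apply_moves:
  plan:
    - [0.006,0,0,0,0,0,-1]
    - [0.012,0,0,0,0,0,-1]
    - [0.018,0,0,0,0,0,-1]
    - [0.024,0,0,0,0,0,-1]
    - [0.03,0,0,0,0,0,-1]

```text
time: 2.65
tool_pos: [0.5696, 0.2093, 0.0297]
tool_rot: [-1.571, 0.0, -1.531]
contact_force: [-0.1, -0.3, 0.6]
opening: 0.0917
```

```bash
cat >> h.py <<'E'
def pin(box,z=.022):
    togo([.569,-.154,.04],-88); axis(cams.read_camera('top'),box,z)
E
python3 -c "
from h import *
im=cams.read_camera('top');cv2.imwrite('pics/t2.png',im[100:300,150:450].repeat(2,0).repeat(2,1))
togo([.569,-.154,.04],-88);axis(im,(235,146,290,240),.022)"
```

```text
t 2.7 pos [0.5696 0.2086 0.0296] [-90.   -0.  -87.7] F [-0.6  0.2  0.2]
shift [ 0.3623 -0.0103 -0.0151] turn [0.  0.3 0. ]
n 944 centre [569.7 172.2] [(37.2, -89.5), (221.8, 0.5)]
```

View pics/t2.png

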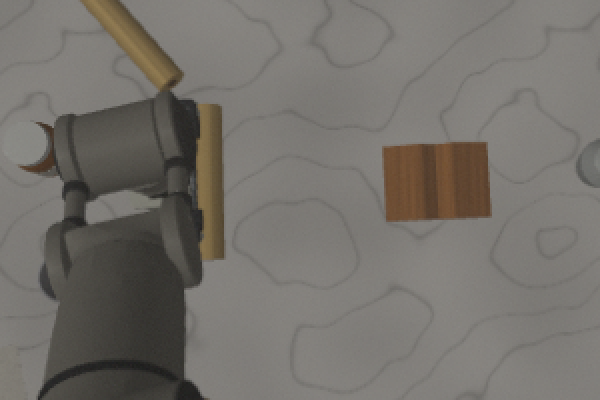

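The pin has contact with both fingers and sits square ahead of them in the crop at (210,180). The rest is at (437,180). I keep rolling at about 0.09 m/s.

Emit:
apply_moves:
  plan:
    - [0.009,0.001,0,0,0,0,-1]
    - [0.02,0.002,0,0,0,0,-1]
    - [0.032,0.002,-0.001,0,0,0,-1]
    - [0.044,0.002,-0.001,0,0,0,-1]
    - [0.056,0.002,-0.001,0,0,0,-1]

```text
time: 3.32
tool_pos: [0.571, 0.1527, 0.0278]
tool_rot: [-1.571, 0.0, -1.531]
contact_force: [0.1, 0.2, 0.5]
opening: 0.0917
```

Emit:
apply_moves:
  plan:
    - [0.012,0,0,0,0,0,-1]
    - [0.024,0,0,0,0,0,-1]
    - [0.036,0,-0.001,0,0,0,-1]
    - [0.048,0,-0.001,0,0,0,-1]
    - [0.06,0,-0.001,0,0,0,-1]

```text
time: 3.95
tool_pos: [0.5723, 0.0929, 0.0278]
tool_rot: [-1.571, 0.0, -1.531]
contact_force: [0.2, -0.4, 0.4]
opening: 0.0918
```

```bash
python3 -c "
from h import *
pin((255,140,335,245))"
```

```text
t 3.95 pos [0.5723 0.0929 0.0278] [-90.    0.  -87.7] F [ 0.2 -0.4  0.4]
shift [ 0.2466 -0.0123 -0.0132] turn [-0.   0.3 -0. ]
n 125 centre [522.2  40.8] [(116.9, -0.2), (8.5, 89.8)]
```

```bash
python3 -c "
from h import *
im=cams.read_camera('top');cv2.imwrite('pics/t3.png',im[100:300,200:500].repeat(2,0).repeat(2,1))"
```

```text
(no output)
```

View pics/t3.png

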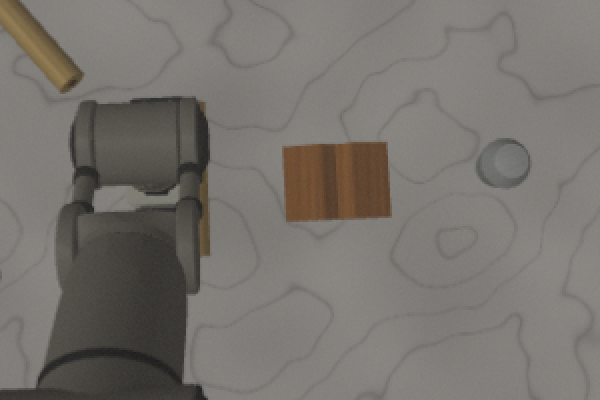

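The pin is still against the fingers (its front edge at crop column 210), mostly hidden under the wrist. I continue to the ramp foot.

Emit:
apply_moves:
  plan:
    - [0.012,0,0,0,0,0,-1]
    - [0.024,0,0,0,0,0,-1]
    - [0.036,0,-0.001,0,0,0,-1]
    - [0.048,0,-0.001,0,0,0,-1]
    - [0.06,0,-0.001,0,0,0,-1]

```text
time: 4.68
tool_pos: [0.5737, 0.0328, 0.0277]
tool_rot: [-1.571, 0.0, -1.531]
contact_force: [0.2, -0.7, -1.3]
opening: 0.0916
```

Emit:
apply_moves:
  plan:
    - [0.012,0,0,0,0,0,-1]
    - [0.024,0,0,0,0,0,-1]
    - [0.036,0,-0.001,0,0,0,-1]
    - [0.048,0,-0.001,0,0,0,-1]
    - [0.06,0,-0.001,0,0,0,-1]

```text
time: 5.3
tool_pos: [0.5751, -0.0271, 0.0277]
tool_rot: [-1.571, 0.0, -1.531]
contact_force: [-0.3, 0.3, -0.2]
opening: 0.0918
```

```bash
python3 -c "
from h import *
togo([.569,-.154,.04],-88)
im=cams.read_camera('scene');cv2.imwrite('pics/s4.png',im[120:320,150:450].repeat(2,0).repeat(2,1))"
```

```text
t 5.3 pos [ 0.5751 -0.0271  0.0277] [-90.    0.  -87.7] F [-0.3  0.3 -0.2]
shift [ 0.1266 -0.0123 -0.0112] turn [-0.   0.3 -0. ]
```

View pics/s4.png

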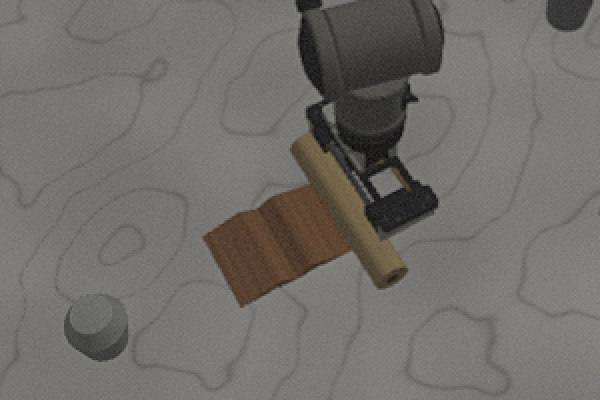

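The pin lies parallel to the rest at the near ramp's foot (crop (345,210)), with its ends well outside the rest. Next I push slowly up the ramp, raising the tips.

Emit:
apply_moves:
  plan:
    - [0.009,0,0,0,0,0,-1]
    - [0.018,0,-0.001,0,0,0,-1]
    - [0.027,-0.001,-0.001,0,0,0,-1]
    - [0.036,-0.003,-0.001,0,0,0,-1]
    - [0.044,-0.005,-0.001,0,0,0,-1]

```text
time: 5.98
tool_pos: [0.5759, -0.0708, 0.033]
tool_rot: [-1.571, 0.0, -1.531]
contact_force: [-1.4, 3.9, 1.5]
opening: 0.092
```

```bash
python3 -c "
from h import *
togo([.569,-.154,.04],-88)
im=cams.read_camera('scene');cv2.imwrite('pics/s5.png',im[120:320,150:450].repeat(2,0).repeat(2,1))"
```

```text
t 5.975 pos [ 0.5759 -0.0708  0.033 ] [-90.    0.  -87.7] F [-1.4  3.9  1.5]
shift [ 0.0829 -0.007  -0.0103] turn [-0.   0.3 -0. ]
```

View pics/s5.png

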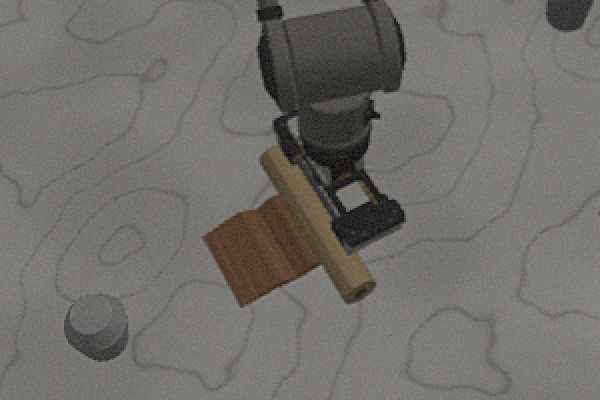

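It climbs squarely, with a contact force of about 4 N. Now over the crest.

Emit:
apply_moves:
  plan:
    - [0.008,-0.002,0,0,0,0,-1]
    - [0.016,-0.003,0,0,0,0,-1]
    - [0.023,-0.004,0,0,0,0,-1]
    - [0.029,-0.004,0,0,0,0,-1]
    - [0.034,-0.004,0,0,0,0,-1]

```text
time: 6.65
tool_pos: [0.5771, -0.105, 0.0366]
tool_rot: [-1.571, -0.0, -1.531]
contact_force: [-0.6, 0.1, 0.5]
opening: 0.0919
```

Emit:
apply_moves:
  plan:
    - [0,0,0,0,0,0,-1]
    - [0,0,0,0,0,0,-1]
    - [0,0,0,0,0,0,-1]
    - [0,0,0,0,0,0,-1]
    - [0,0,0,0,0,0,-1]

```text
time: 7.28
tool_pos: [0.5772, -0.1041, 0.0367]
tool_rot: [-1.571, 0.0, -1.531]
contact_force: [-0.1, -0.5, -0.1]
opening: 0.0916
```

```bash
python3 -c "
from h import *
togo([.569,-.154,.04],-88)
im=cams.read_camera('scene');cv2.imwrite('pics/s6.png',im[120:320,150:450].repeat(2,0).repeat(2,1))"
```

```text
t 7.275 pos [ 0.5772 -0.1041  0.0367] [-90.    0.  -87.7] F [-0.1 -0.5 -0.1]
shift [ 0.0495 -0.0033 -0.0102] turn [-0.   0.3 -0. ]
```

View pics/s6.png

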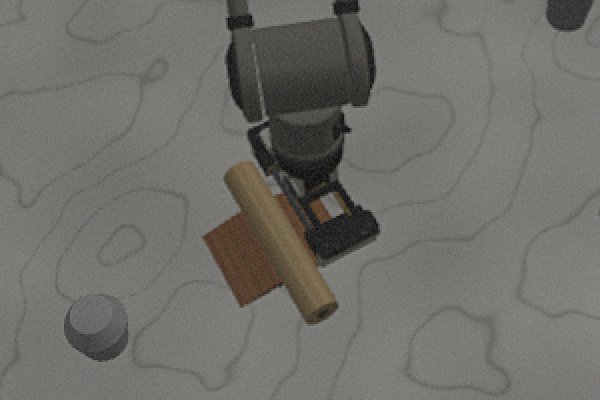

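The pin dropped into the trough and the contact force is gone. I back off, rise and clear the top view.

Emit:
apply_moves:
  plan:
    - [-0.02,-0.005,0,0,0,0,-1]
    - [-0.05,-0.03,0,0,0,0,-1]
    - [-0.08,-0.07,0,0,0,0,-1]
    - [-0.12,-0.11,0,0,0,0,-1]
    - [-0.16,-0.15,0,0,0,0,-1]

```text
time: 7.95
tool_pos: [0.5701, 0.0581, 0.1884]
tool_rot: [-1.571, 0.0, -1.53]
contact_force: [1.3, -0.6, 0.5]
opening: 0.0916
```

Emit:
apply_moves:
  plan:
    - [-0.02,0,0,0,0,0,-1]
    - [-0.04,0,0,0,0,0,-1]
    - [-0.05,0,0,0,0,0,-1]
    - [-0.05,0,0,0,0,0,-1]
    - [-0.05,0,0,0,0,0,-1]

```text
time: 8.57
tool_pos: [0.5687, 0.1048, 0.186]
tool_rot: [-1.572, -0.0, -1.532]
contact_force: [0.2, 0.0, -0.1]
opening: 0.092
```

Run:
```python
from h import *
import time
def val(im,z,f):
    x0,y0,x1,y1=325,135,415,245; h=cv2.cvtColor(im,cv2.COLOR_BGR2HSV)[y0:y1,x0:x1]
    m=f(h).astype(np.uint8); n,l,s,_=cv2.connectedComponentsWithStats(m); k=1+np.argmax(s[1:,4])
    v,u=np.nonzero(l==k); P=ray('top',np.c_[u+x0,v+y0],z)[:,:2]*1000
    r=cv2.minAreaRect(P.astype(np.float32)); print(s[k,4],np.round(r[0],1),np.round(r[1],1),round(r[2],1))
togo([.569,-.154,.04],-88)
for i in range(8):
    im=cams.read_camera('top')
    if i%7==0: val(im,.027,lambda h:(h[...,1]>60)&(h[...,2]>115)|((h[...,0]>15)&(h[...,1]>60)))
h=cv2.cvtColor(im,cv2.COLOR_BGR2HSV); print(h[190,345:395:4])
cv2.imwrite('pics/t7.png',im[100:300,200:500].repeat(2,0).repeat(2,1))
```

```text
t 8.575 pos [0.5687 0.1048 0.186 ] [-90.1  -0.  -87.8] F [ 0.2  0.  -0.1]
shift [ 0.2586  0.1461 -0.0097] turn [0.1 0.2 0. ]
1202 [ 582.5 -154.7] [224.4  45.5] 2.0
1205 [ 582.5 -154.7] [224.6  45.4] 2.0
[[ 14 138 109]
 [ 14 136 105]
 [ 14 132 108]
 [ 14 142 108]
 [ 15 129 101]
 [ 20 110 130]
 [ 19 109 131]
 [ 20 111 115]
 [ 14 115  89]
 [ 13 125  96]
 [ 13 123  95]
 [ 13 123  93]
 [ 13 119  92]]
```

View pics/t7.png

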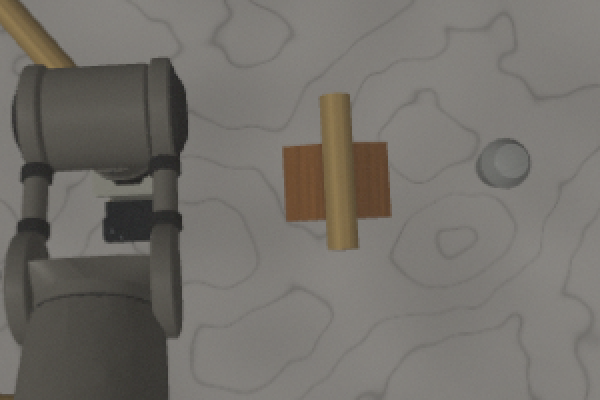

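```bash
python3 -c "
from cell import robot
print(robot.hand_in())"
```

```text
the job is handed in; nothing more can be done
None
```

The rolling pin is parked in the trough of the rest, and I handed the job in at about 9 s of the 45 s allowed. I picked the pin farthest to the robot's right. I rolled it about 0.34 m towards −y with the sides of the open fingers, up the near ramp and over the crest. Nothing was gripped or lifted. I then backed the arm off about 0.2 m and raised it clear.

**Last checks, from the top camera:**

| | Pin | Trough |
|---|---|---|
| Centre line, y | −154.7 mm | −154.1 mm |
| Angle | 2.0° | 2.2° |
| Centre, x | 582.5 mm | 569.0 mm |

- **Ends:** the pin sits about 13 mm off-centre along the trough, so its ends stick out about 41 mm and 68 mm past the rest.
- **Stillness:** two readings 0.35 s apart gave the same pose.
- **Forces:** the highest contact force I read between moves was about 4 N, on the ramp.
- **Bystanders:** the mould is where it was. I did not re-measure the jar or the beaker at the end. The fingers stayed clear of them, and the readings showed no unexpected force.

One mid-way pin measurement failed because the wrist hid the pin. I confirmed its position by eye in that picture and in later scene-camera pictures.

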